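# Turn the door-knob sample and hold the reader's shutter half open

### The job

Lift the brass door-knob sample out of the inspection tray, turn it so that its red-edged side faces the alloy reader, and stand it on the reader's blue base plate between the yellow lines, with that side flat against the two dark jaws, and let go while the shutter is still shut. Then slide the sprung shutter by its orange handle to the red half-travel mark, without ever going much past the mark, and finish while holding it steadily there against its spring. Leave everything else as it lies.

Things in the scene. Friction and masses are not known exactly. Their poses are not given: they have to be found in the camera images.
- sample: Brass door knob upright on a grey block 70 x 70 x 45 mm; about 0.45 kg (varies). Origin: centre of the block's underside, z up. The block's +x side is the red-edged one: a red disc on that side and a red stripe along that edge of the block's top. It stands in the near right part of the tray.
- sample_face (a point): Middle of the block's red-edged side: 35 mm along +x from the sample's origin, 22.5 mm above its underside.
- sample_knob (a point): Middle of the knob's head, on the sample's axis, 97 mm above its underside: take it here. The head is round, 46 mm in diameter, with a straight rim from 87 to 107 mm above the underside and a domed top at 117 mm; below it a neck 20 mm thick on a foot plate 42 mm across. Any grasp yaw will do.
- tray: Fixed tin-lined tray 360 (x) x 380 (y) mm on roller rails, with a low steel rack 160 mm high at its +y end. Origin: on the table under the tray's centre. Inner floor 34 mm, rim 60 mm above the table; walls 4 mm.
- reader: Fixed white alloy reader. Origin: on the table, in the front plane of its two jaws, midway between them; +x points into the housing, z up. The jaws are dark upright stops 12 mm wide, 50 mm high, centred at y = -30 and +30 mm, front faces at x = 0. The housing runs from x = 18 to 158, y = -130 to +130 mm, and is 70 mm high.
- nest (a point): Where the sample's origin belongs: on top of the reader's blue base plate (4 mm thick, 120 mm wide, from x = -130 to +18 mm of the reader), at x = -35, y = 0, z = 4 mm of the reader. Axes as the reader's: seated, the sample's +x lies along them. Two yellow lines on the plate, 73 mm apart, bound the block's sides.
- shutter (a joint): Brass sprung shutter: value in m, 0 shut, growing as it slides along the reader's +y, 0.06 full travel. Half travel is 0.03: the black pointer, in line with the handle's middle, then stands at the red mark on the housing top (between two black marks: 0 and full). Spring force 3 N when shut, rising 0.2 N per mm: 9 N at half, 15 N at full; let go, it springs shut.
- shutter_grip (a point): Point on the axis of the shutter's orange handle, 99 mm above the table, moving with it. The handle is an upright bar 16 mm along the slide (reader's y) and 22 mm across (reader's x), from 76 to 121 mm above the table; shut, it stands at x = 75, y = 0 mm of the reader. A flat brass plate (30 mm wide in y, top at 76 mm) lies under it.
- coffee_pot: Copper coffee pot, 88 mm wide, 85 mm high, with a straight dark wooden handle 90 mm long; in the far part of the tray. Leave alone. Origin: centre of underside.
- skull: Ivory resin skull figurine, 80 mm high; in the far part of the tray. Leave alone. Origin: underside.
- cup: White porcelain cup with a handle, 76 mm wide, 70 mm high; in the far part of the tray. Leave alone. Origin: centre of underside.
- glasses_case: Black hard eyeglass case 160 x 60 x 42 mm lying in the near left part of the tray. Leave alone. Origin: centre of underside.
- stamp: Small wooden hand stamp, 40 mm wide, 72 mm high, on the table right of the reader. Leave alone. Origin: centre of underside.
- swab_jar: Jar 56 mm wide, 75 mm high, on the table right of the reader. Leave alone. Origin: centre of underside.
Things that resemble listed ones, but are neither listed nor needed, are in the scene too. Leave any green or pink look-alike of the sample alone.

How it is judged:
By the outcome, as a careful person would: the job done as asked, in the order asked, and still so for the second after the job is handed in, while the arm keeps its last pose, push and grip.
It also fails if it takes over 54 s, if anything falls off the work surface, if the arm or the gripper's body presses on something with over 40 N, if the wrist force passes 120 N, or if a joint passes its speed limit or range.

### The arm

A 7-joint arm with a two-finger parallel gripper is mounted at the origin on the work surface. World frame = base frame: x ahead of the robot, y to its left, z up, the work surface at z = 0. Lengths are in m, angles in rad, forces in N, time in s.
With the tool pointing down it reaches from about 0.4 to 0.85 m from the base axis. Payload 10.4 kg.
Tool frame: the origin (TCP) lies at the very end of the fingers, on their centre line; the grasp point (between the pads) lies 19 mm behind it (tcp_to_grasp is the distance from the TCP to the grasp point, in m); z points along the fingers, y is the line along which they close (so a half turn about z gives the same grasp; the last joint's range is limited). The gripper opens to 87 mm and grips with 3 to 60 N. Pads are 19 mm wide; open, the fingers measure 117 mm over their backs; the gripper's body (75 mm by 190 mm) begins 51 mm behind the grasp point.
Start: joints at [1.198, 0.332, -0.065, 1.46, 0.022, 1.35, -0.088], TCP at [0.214, -0.587, 0.223] pointing down, gripper open.
Joint ranges: [-2.6, 2.6], [-0.5, 2.12], [-1.47, 1.34], [0.16, 2.42], [-1.27, 4.41], [0.06, 2.06], [-2.6, 2.6]. Speed limits (rad/s): [2.22, 2.22, 2.79, 2.79, 3.14, 3.14, 3.14].

### API

Orientations are given as a unit quaternion [x, y, z, w].
In Python, from rig import * gives the robot as it stands.
- The arm moves only by the shell command python3 -m pendant 'ROWS' [FORCE]. ROWS is JSON, a list of rows, each an object of numbers: "tx", "ty", "tz": the shift along the tool's x, y, z in cm; "rx", "ry", "rz": the turn, a rotation vector about the tool's x, y, z in rad; "grip": the closure, from 0 (fully open) to 1 (shut). A call has 1 to 8 rows; each row is the pose to reach, as a shift and turn from the pose commanded when the call began, along the tool's axes at that moment; what a row does not reach only later rows make up. A row lasts 1/10 s, in which the tool goes at most 50 mm and 8.59 degrees, less where a joint would pass 70% of its speed; a pose out of reach is approached as far as the arm can. A call with a gripper value outside its range is refused whole. The fingers move at their own pace and stop on an object; FORCE is the grip in N (left out, the last holds). Time passes only in rows, so rows that repeat a pose let the fingers close. It gives the time, the measured TCP pose, the force, the opening and the grip force at its end, in the units of the state.
- get_state(): the state, without advancing time (a new reading comes with each control period).
- get_image(name): name is "scene" or "top" or "wrist"; returns the picture (400x640x3 uint8, blue, green, red); there is no depth.
- camera_params(name): a dict with "fx", "fy", "cx", "cy" (pixels), "dist" ([k1, k2, p1, p2, k3] as OpenCV has them; the pictures are not rectified), "cam_to_world" (4x4, takes a point from camera to world coordinates). Camera axes: x right, y down, z forward; pixel columns grow to the right and rows downward; lengths in m; the calibration is good to about 2 mm. A picture is of the moment at which its call begins: read the wrist's pose just before it. camera_params takes no time and is no camera call; for the wrist camera it gives the pose at the moment of the call.
- hand_in(): hands the job in; it is judged then, once.
The state is a dict: "t": time; "joint_pos": joint angles; "joint_velocities": joint speeds; "joint_efforts": joint torques, N m; "position": TCP position; "tcp_rot": TCP orientation; "force": force on the tool from outside, world axes, zero at the start; "torque": the same for the moment, N m; "opening": finger opening in m; "grip_force": force on a finger pad.
Only numpy, scipy, OpenCV 4.12 (cv2) and the standard library are available. Lean on these libraries where they do the work, as an engineer would, in place of code of your own. Each camera call takes 0.05 s, during which the arm holds its last target. There are 200 camera calls.

## Working session

There is one attempt and no reset: what is moved stays moved. The work goes in short steps, Python scripts to look and compute and a shell command to move; the robot and the scene stay as the last step left them, time stands still between calls to the robot, and variables do not carry over. Pictures are saved under pics/ and viewed, at most 10 in all, crops included, and the job is handed in when it is done.

```bash
ls; mkdir -p pics; cat > h.py <<'E'
from rig import *
import numpy as np, cv2
from scipy.spatial.transform import Rotation as R
def und(c,px):
    K=np.array([[c['fx'],0,c['cx']],[0,c['fy'],c['cy']],[0,0,1.]])
    return cv2.undistortPoints(np.array(px,float).reshape(-1,1,2),K,np.array(c['dist'],float)).reshape(-1,2)
def ray(c,px):
    u=und(c,px); T=np.array(c['cam_to_world']); d=np.c_[u,np.ones(len(u))]@T[:3,:3].T
    return T[:3,3],d
def plane(c,px,z):
    o,d=ray(c,px); return o+d*((z-o[2])/d[:,2:])
def proj(c,P):
    T=np.linalg.inv(np.array(c['cam_to_world'])); K=np.array([[c['fx'],0,c['cx']],[0,c['fy'],c['cy']],[0,0,1.]])
    r,_=cv2.Rodrigues(T[:3,:3]); return cv2.projectPoints(np.array(P,float).reshape(-1,1,3),r,T[:3,3],K,np.array(c['dist'],float))[0].reshape(-1,2)
E
python3 - <<'E'
from h import *
s=get_state(); print(s['t'],s['position'],s['tcp_rot'],s['opening'])
print(R.from_quat(s['tcp_rot']).as_matrix().round(3))
for n in ('scene','top'):
    cv2.imwrite(f'pics/{n}0.png',get_image(n)); c=camera_params(n); print(n,c['fx'],np.array(c['cam_to_world']).round(3).tolist())
E
```

```text
pics
0.0 [ 0.21404975 -0.58678028  0.22176978] [ 9.84741644e-01  1.74021237e-01 -1.66484315e-04 -6.89522559e-04] 0.08696147435247435
[[ 0.939  0.343 -0.001]
 [ 0.343 -0.939  0.001]
 [-0.    -0.001 -1.   ]]
scene 484.6747498445494 [[0.246, 0.779, -0.576, 1.314], [0.969, -0.19, 0.157, -0.27], [0.013, -0.597, -0.802, 1.2], [0.0, 0.0, 0.0, 1.0]]
top 442.75304149532207 [[0.023, -0.996, 0.084, 0.378], [-1.0, -0.025, -0.017, -0.053], [0.019, -0.084, -0.996, 1.637], [0.0, 0.0, 0.0, 1.0]]
```

View pics/scene0.png

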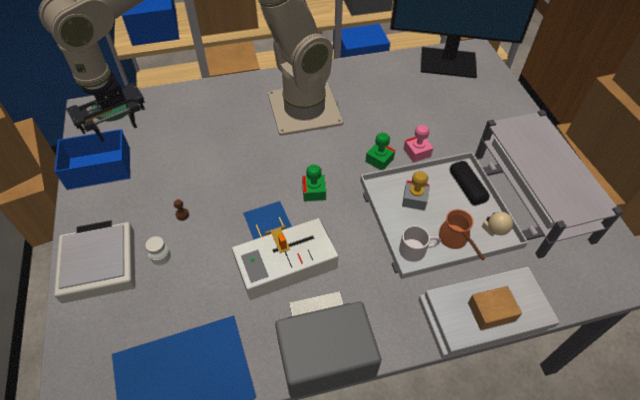

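View pics/top0.png

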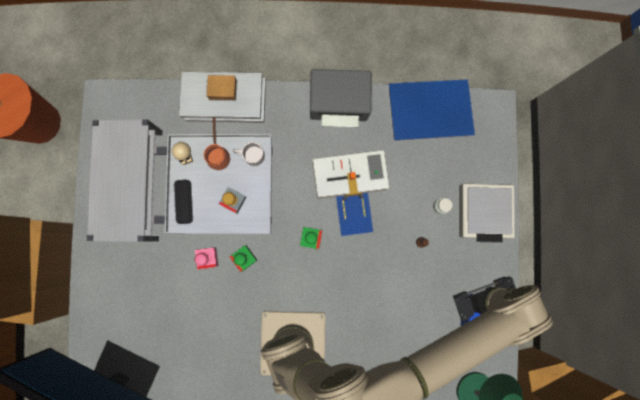

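The scene picture shows the brass knob on its grey block in the tray at (418,190). The reader is at (285,250), with the orange handle at (282,240). The things that could be taken for the sample:

| Object | top | scene |
|---|---|---|
| Brass on grey | (232,200) | (418,190) |
| Green | (311,237) | (315,182) |
| Green | (243,258) | (381,150) |
| Pink | (205,258) | (421,142) |

I choose the brass one on grey inside the tray and will check it in a crop.

```bash
python3 - <<'E'
from h import *
a=cv2.imread('pics/scene0.png');b=cv2.imread('pics/top0.png')
f=lambda i,x,y,w,h:cv2.resize(i[y:y+h,x:x+w],(400,300),interpolation=cv2.INTER_CUBIC)
cv2.imwrite('pics/crop.png',np.vstack([np.hstack([f(a,384,160,80,60),f(b,192,170,80,60)]),np.hstack([f(a,225,195,120,90),f(b,300,150,120,90)])]))
E
```

```text
(no output)
```

View pics/crop.png

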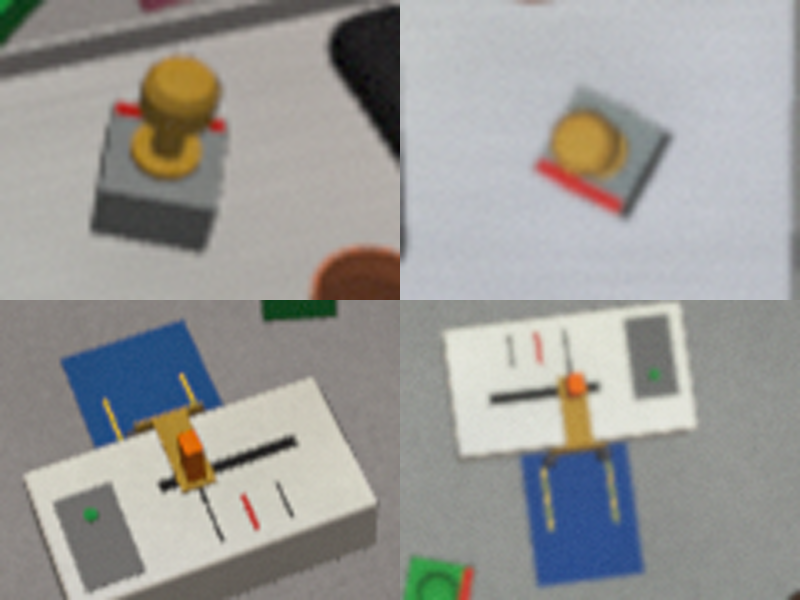

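The crop confirms it: a brass knob on a grey block, with the red stripe on the robot-facing (near) edge, top px (220,202)–(236,212). The reader's jaws face the robot. Now the coarse measurement.

```bash
python3 - <<'E'
from h import *
b=cv2.imread('pics/top0.png'); c=camera_params('top')
pc=plane(c,[[219.6,202],[236,212.4],[229,187.6],[246,196.6]],.079); print('block top corners',pc.round(4).tolist(),pc.mean(0))
d=(pc[0]+pc[1]-pc[2]-pc[3]); print('yaw +x',np.degrees(np.arctan2(d[1],d[0])))
hsv=cv2.cvtColor(b,cv2.COLOR_BGR2HSV)
m=np.zeros(b.shape[:2],np.uint8); m[145:205,305:395]=255
w=((hsv[...,2]>195)&(hsv[...,1]<40)&(m>0)).astype(np.uint8)
w=cv2.morphologyEx(w,cv2.MORPH_CLOSE,np.ones((9,9)))
cs=max(cv2.findContours(w,0,2)[0],key=cv2.contourArea)
q=plane(c,cs.reshape(-1,2),.07)[:,:2]
r=cv2.minAreaRect((q*1000).astype(np.float32)); print('housing',r, cv2.boxPoints(r).tolist())
bl=((hsv[...,0]>95)&(hsv[...,0]<125)&(hsv[...,1]>130)).astype(np.uint8); bl[:190]=0; bl[240:]=0; bl[:,:325]=0; bl[:,385:]=0
cs=max(cv2.findContours(bl,0,2)[0],key=cv2.contourArea); q=plane(c,cs.reshape(-1,2),.004)[:,:2]
r=cv2.minAreaRect((q*1000).astype(np.float32)); print('blue',r, cv2.boxPoints(r).tolist())
kn=plane(c,[[192+(585-400)/5,170+143/5]],.107);print('knob',kn)
E
```

```text
block top corners [[0.5045, 0.2669, 0.079], [0.4691, 0.2072, 0.079], [0.5565, 0.2356, 0.079], [0.5259, 0.1739, 0.079]] [0.51399327 0.22090439 0.079     ]
yaw +x 149.28893219415963
housing ((620.8080444335938, -195.85618591308594), (135.30287170410156, 255.1942596435547), 8.856247901916504) [[534.31884765625, -80.19564056396484], [573.6075439453125, -332.347412109375], [707.2972412109375, -311.5167236328125], [668.008544921875, -59.364959716796875]]
blue ((478.4701232910156, -217.7314910888672), (141.02462768554688, 113.79674530029297), 8.557575225830078) [[400.27618408203125, -171.95904541015625], [417.20947265625, -284.4888610839844], [556.6640625, -263.5039367675781], [539.7307739257812, -150.97412109375]]
knob [[0.51484013 0.22882403 0.107     ]]
```

```bash
python3 - <<'E'
from h import *
s=get_state();c=camera_params('wrist');M=R.from_quat(s['tcp_rot']).as_matrix();T=np.array(c['cam_to_world'])
print(c['fx'],M.T@(T[:3,3]-s['position']),(M.T@T[:3,:3]).round(3))
E
python3 -m pendant '[{"tx":34,"ty":-20,"tz":-15,"rz":0.195},{"tx":34,"ty":-20,"tz":-15,"rz":0.195},{"tx":34,"ty":-20,"tz":-15,"rz":0.195},{"tx":34,"ty":-20,"tz":-15,"rz":0.195},{"tx":34,"ty":-20,"tz":-15,"rz":0.195},{"tx":34,"ty":-20,"tz":-15,"rz":0.195},{"tx":34,"ty":-20,"tz":-15,"rz":0.195},{"tx":34,"ty":-20,"tz":-15,"rz":0.195}]'
```

```text
309.22731745197194 [ 6.85499585e-02  9.93524350e-06 -1.61634019e-01] [[ 0.001 -0.967 -0.253]
 [ 1.     0.     0.001]
 [-0.001 -0.253  0.967]]validation failed for argument at $[0]...
```

```bash
python3 -m pendant '[{"tx":34,"ty":-20,"tz":-15,"rx":0,"ry":0,"rz":0.195,"grip":0},{"tx":34,"ty":-20,"tz":-15,"rx":0,"ry":0,"rz":0.195,"grip":0},{"tx":34,"ty":-20,"tz":-15,"rx":0,"ry":0,"rz":0.195,"grip":0},{"tx":34,"ty":-20,"tz":-15,"rx":0,"ry":0,"rz":0.195,"grip":0},{"tx":34,"ty":-20,"tz":-15,"rx":0,"ry":0,"rz":0.195,"grip":0},{"tx":34,"ty":-20,"tz":-15,"rx":0,"ry":0,"rz":0.195,"grip":0},{"tx":34,"ty":-20,"tz":-15,"rx":0,"ry":0,"rz":0.195,"grip":0},{"tx":34,"ty":-20,"tz":-15,"rx":0,"ry":0,"rz":0.195,"grip":0}]'; python3 - <<'E'
from h import *
c=camera_params('wrist');cv2.imwrite('pics/w1.png',get_image('wrist'));np.save('w1.npy',c)
s=get_state();print(s['position'],s['joint_pos'],proj(c,[[.534,-.2095,.0],[.499,-.215,.004],[.62,-.2,.07]]))
E
```

```text
t: 0.9
position: [0.4527, -0.2969, 0.3653]
tcp_rot: [0.997, 0.077, -0.0, 0.0]
force: [1.1, 0.0, -0.2]
opening: 0.0868
grip_force: 0.0
[ 0.45855574 -0.28929521  0.36826455] [ 0.75535079  0.12694757 -0.30799346  1.4132933   0.03502885  1.60318517
 -0.9549103 ] [[276.16369336 108.95038116]
 [276.57574431 131.19646565]
 [269.61514529  40.09741558]]
```

View pics/w1.png

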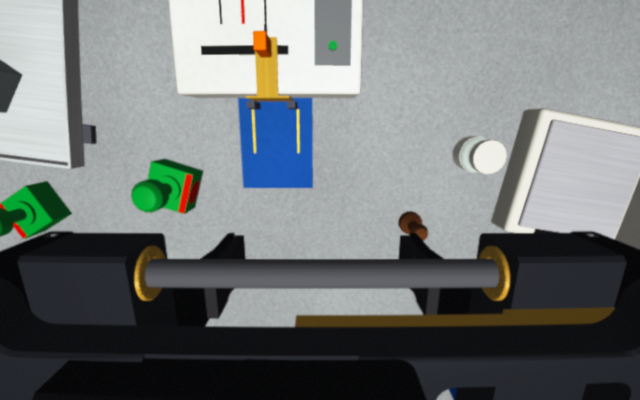

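The wrist picture shows the blue plate at (240–312, 98–187), the yellow lines at columns 254 and 298, the two dark jaws at (253,104) and (292,104), and the housing front edge at row 95. I'll compute the reader pose from these.

```bash
python3 - <<'E'
from h import *
c=np.load('w1.npy',allow_pickle=True).item(); b=cv2.imread('pics/w1.png'); hsv=cv2.cvtColor(b,cv2.COLOR_BGR2HSV)
H,S,V=[hsv[...,i].astype(int) for i in range(3)]
def pts(m,x0,y0,x1,y1):
    ys,xs=np.nonzero(m[y0:y1,x0:x1]); return np.c_[xs+x0,ys+y0]
yel=(H>18)&(H<38)&(S>70)&(V>110)
ds=[]
for x0,x1 in((246,264),(290,306)):
    p=pts(yel,x0,112,x1,160); w=plane(c,p,.0045)[:,:2]; l=cv2.fitLine(w.astype(np.float32),cv2.DIST_HUBER,0,.001,.001).ravel()
    if l[0]<0:l[:2]*=-1
    print('yellow',len(p),w.mean(0).round(4),np.degrees(np.arctan2(l[1],l[0])),w[:,0].min(),w[:,0].max()); ds.append((w.mean(0),l[:2]))
bl=((H>95)&(H<125)&(S>120))
bot=np.array([[x,np.nonzero(bl[150:200,x])[0].max()+150.5] for x in range(246,308)])
w=plane(c,bot,.004)[:,:2]; l=cv2.fitLine(w.astype(np.float32),cv2.DIST_HUBER,0,.001,.001).ravel(); print('blue near edge',l, np.degrees(np.arctan2(l[1],l[0])))
L=np.array([[np.nonzero(bl[y,225:330])[0].min()+224.5,y] for y in range(115,180)]);Rr=np.array([[np.nonzero(bl[y,225:330])[0].max()+225.5,y] for y in range(115,180)])
for q in(L,Rr):
    w2=plane(c,q,.004)[:,:2];m=cv2.fitLine(w2.astype(np.float32),cv2.DIST_HUBER,0,.001,.001).ravel();print('blue side',m,np.degrees(np.arctan2(m[1],m[0])))
wh=(V>150)&(S<40)
e=np.array([[x,np.nonzero(~wh[60:110,x])[0].min()+59.5] for x in list(range(185,235))+list(range(300,352))])
print(e[::20]);w3=plane(c,e,.07)[:,:2];l3=cv2.fitLine(w3.astype(np.float32),cv2.DIST_HUBER,0,.001,.001).ravel();print('housing front',l3,np.degrees(np.arctan2(l3[1],l3[0])))
E
python3 -c "
import cv2;b=cv2.imread('pics/w1.png');cv2.imwrite('pics/w1c.png',cv2.resize(b[75:200,225:325],None,fx=4.8,fy=4.8,interpolation=2))"
```

```text
yellow 99 [ 0.4926 -0.1776] 8.722104 0.45951732803845097 0.5234651084705053
yellow 91 [ 0.501  -0.2499] 8.668871 0.47078155903303237 0.5345600060655191
blue near edge [ 0.15380771 -0.9881008   0.404303   -0.22137263] -81.15234
blue side [ 0.98831815  0.15240483  0.46391523 -0.15893789] 8.766316
blue side [ 0.98916405  0.14681455  0.4882439  -0.27480644] 8.442369Traceback (most recent call last):
  File "<stdin>", line 19, in <module>
    return umr_minimum(a, axis, None, out, keepdims, initial, where)
ValueError: zero-size array to reduction operation minimum which has no identity
```

View pics/w1c.png

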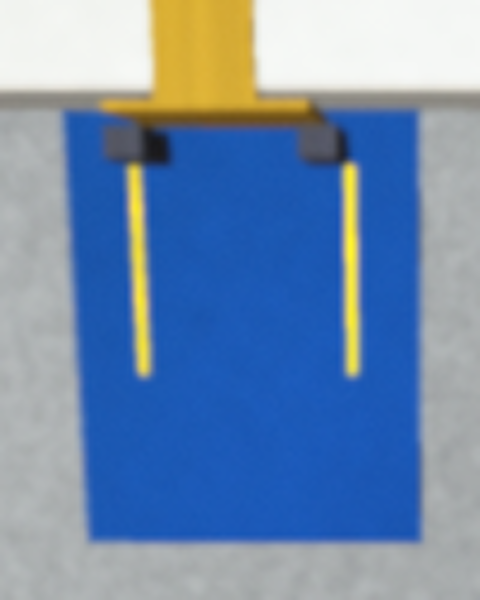

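```bash
python3 -m pendant '[{"tx":22,"ty":-42,"tz":1,"rx":0,"ry":0,"rz":-1.2,"grip":0},{"tx":22,"ty":-42,"tz":1,"rx":0,"ry":0,"rz":-1.2,"grip":0},{"tx":22,"ty":-42,"tz":1,"rx":0,"ry":0,"rz":-1.2,"grip":0},{"tx":22,"ty":-42,"tz":1,"rx":0,"ry":0,"rz":-1.2,"grip":0},{"tx":22,"ty":-42,"tz":1,"rx":0,"ry":0,"rz":-1.2,"grip":0},{"tx":22,"ty":-42,"tz":1,"rx":0,"ry":0,"rz":-1.2,"grip":0},{"tx":22,"ty":-42,"tz":1,"rx":0,"ry":0,"rz":-1.2,"grip":0},{"tx":22,"ty":-42,"tz":1,"rx":0,"ry":0,"rz":-1.2,"grip":0}]'; cat >> h.py <<'E'
def to(x,y,z,yaw):
    "shift (cm) and rz from the present pose to a tool-down pose"
    s=get_state();M=R.from_quat(s['tcp_rot']).as_matrix()
    a=np.radians(yaw);G=np.array([[np.cos(a),np.sin(a),0],[np.sin(a),-np.cos(a),0],[0,0,-1]])
    print('t',s['t'],'pos',s['position'].round(4),'yaw',np.degrees(np.arctan2(M[1,0],M[0,0])).round(2),'shift cm',(M.T@(np.array([x,y,z])-s['position'])*100).round(2),'rot',R.from_matrix(M.T@G).as_rotvec().round(4))
E
python3 -c "
from h import *
to(.614,.16,.355,149)"
```

```text
t: 1.75
position: [0.581, 0.0815, 0.356]
tcp_rot: [0.777, 0.629, -0.0, 0.0]
force: [1.8, -0.4, 0.1]
opening: 0.087
grip_force: 0.0
t 1.75 pos [0.581  0.0815 0.356 ] yaw 77.94 shift cm [8.37 1.59 0.1 ] rot [-2.0000e-04  3.0000e-04 -1.2402e+00]
```

```bash
python3 -m pendant '[{"tx":8,"ty":1.5,"tz":0,"rx":0,"ry":0,"rz":-1.2,"grip":0},{"tx":8,"ty":1.5,"tz":0,"rx":0,"ry":0,"rz":-1.2,"grip":0},{"tx":8,"ty":1.5,"tz":0,"rx":0,"ry":0,"rz":-1.2,"grip":0},{"tx":8,"ty":1.5,"tz":0,"rx":0,"ry":0,"rz":-1.2,"grip":0},{"tx":8,"ty":1.5,"tz":0,"rx":0,"ry":0,"rz":-1.2,"grip":0},{"tx":8,"ty":1.5,"tz":0,"rx":0,"ry":0,"rz":-1.2,"grip":0},{"tx":8,"ty":1.5,"tz":0,"rx":0,"ry":0,"rz":-1.2,"grip":0},{"tx":8,"ty":1.5,"tz":0,"rx":0,"ry":0,"rz":-1.2,"grip":0}]'; python3 - <<'E'
from h import *
get_image('wrist');get_image('wrist')
c=camera_params('wrist');cv2.imwrite('pics/w2.png',get_image('wrist'));np.save('w2.npy',c)
to(.514,.221,.355,149)
print(proj(c,[[.514,.221,.079]]))
E
```

```text
t: 2.55
position: [0.6125, 0.1545, 0.3557]
tcp_rot: [0.286, 0.958, -0.0, -0.0]
force: [0.5, -0.1, 1.7]
opening: 0.0869
grip_force: 0.0
t 2.7 pos [0.6125 0.1545 0.3558] yaw 146.19 shift cm [11.89  0.04  0.08] rot [-0.0005 -0.0006 -0.0491]
[[322.97420041  86.78796059]]
```

View pics/w2.png

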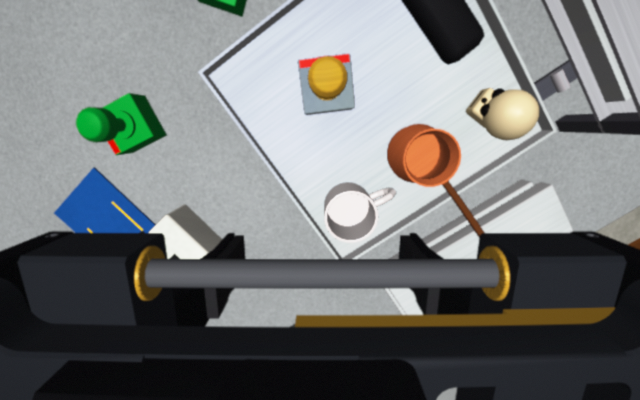

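The wrist picture shows the sample at (327,80), with its red stripe at the top (far in tool +x) and its block corners about (299,57), (350,54), (355,108) and (305,113).

```bash
python3 - <<'E'
from h import *
c=np.load('w2.npy',allow_pickle=True).item(); b=cv2.imread('pics/w2.png'); h=cv2.cvtColor(b,cv2.COLOR_BGR2HSV).astype(int)
H,S,V=h[...,0],h[...,1],h[...,2]
red=((H<6)|(H>172))&(S>120); red[:45]=0;red[75:]=0;red[:,:285]=0;red[:,365:]=0
kn=(H>12)&(H<35)&(S>110); kn[:45]=0;kn[125:]=0;kn[:,:285]=0;kn[:,365:]=0
g=b.astype(int).sum(2)/3
print('grey levels: block',g[100,310:350:8],'tray',g[100,270:295:6],g[130,310:350:10])
ys,xs=np.nonzero(red);w=plane(c,np.c_[xs,ys],.079)[:,:2]
l=cv2.fitLine(w.astype(np.float32),cv2.DIST_HUBER,0,.001,.001).ravel();print('red',len(xs),l,'yaw',np.degrees(np.arctan2(l[1],l[0]))%180+90)
m=((g<185)|red|kn).astype(np.uint8); m[:45]=0;m[125:]=0;m[:,:285]=0;m[:,372:]=0
m=cv2.morphologyEx(m,cv2.MORPH_OPEN,np.ones((3,3)))
cs=max(cv2.findContours(m,0,1)[0],key=cv2.contourArea); r=cv2.minAreaRect(cs);print('block px',r,cv2.boundingRect(cs))
q=plane(c,cs.reshape(-1,2),.079)[:,:2]; r=cv2.minAreaRect((q*1000).astype(np.float32));print('block',r)
cs=max(cv2.findContours(kn.astype(np.uint8),0,1)[0],key=cv2.contourArea);(x,y),rad=cv2.minEnclosingCircle(cs);print('knob px',x,y,rad,plane(c,[[x,y]],.1),plane(c,[[x,y]],.107))
cv2.imwrite('pics/w2c.png',np.hstack([cv2.resize(b[40:130,280:380],None,fx=4,fy=4,interpolation=2),cv2.resize(cv2.cvtColor(m[40:130,280:380]*200,8),None,fx=4,fy=4)]))
E
```

```text
grey levels: block [164.         165.         144.         161.66666667 162.66666667] tray [226.         229.66666667 229.66666667 229.66666667 227.66666667] [227.33333333 225.         225.         225.66666667]
red 194 [0.44842738 0.8938193  0.4859329  0.23816054] yaw 153.35718
block px ((326.6707763671875, 84.03659057617188), (56.761810302734375, 53.00714111328125), 83.6598129272461) (298, 54, 57, 61)
block ((514.4002685546875, 226.63644409179688), (69.87904357910156, 72.02106475830078), 63.190757751464844)
knob px 326.5 77.5 21.783119201660156 [[0.5091018  0.22949076 0.1       ]] [[0.50986724 0.22886914 0.107     ]]
```

View pics/w2c.png

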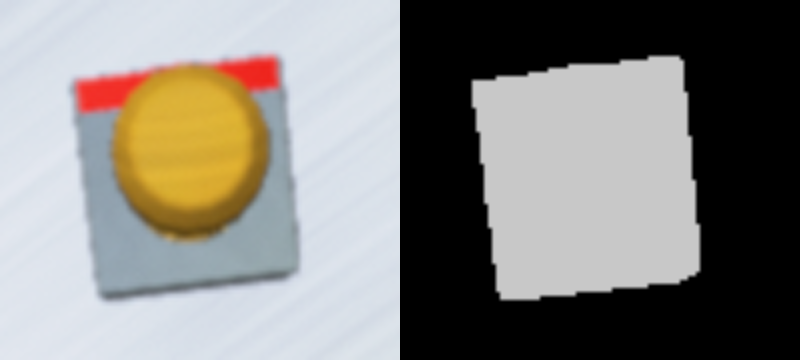

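```bash
python3 -c "
from h import *
to(.513,.227,.112,153.2)"
```

```text
t 2.7 pos [0.6125 0.1545 0.3558] yaw 146.19 shift cm [12.29  0.49 24.38] rot [-0.0004 -0.0007 -0.1224]
```

```bash
python3 -m pendant '[{"tx":4,"ty":0.2,"tz":2.5,"rx":0,"ry":0,"rz":-0.122,"grip":0},{"tx":8,"ty":0.4,"tz":5,"rx":0,"ry":0,"rz":-0.122,"grip":0},{"tx":12.3,"ty":0.5,"tz":7,"rx":0,"ry":0,"rz":-0.122,"grip":0},{"tx":12.3,"ty":0.5,"tz":11,"rx":0,"ry":0,"rz":-0.122,"grip":0},{"tx":12.3,"ty":0.5,"tz":15,"rx":0,"ry":0,"rz":-0.122,"grip":0},{"tx":12.3,"ty":0.5,"tz":16.5,"rx":0,"ry":0,"rz":-0.122,"grip":0},{"tx":12.3,"ty":0.5,"tz":16.5,"rx":0,"ry":0,"rz":-0.122,"grip":0}]' ; python3 -c "
from h import *
to(.513,.227,.112,153.2)"
```

```text
t: 3.4
position: [0.5122, 0.2264, 0.1898]
tcp_rot: [0.232, 0.973, -0.001, -0.001]
force: [0.5, -0.9, -0.2]
opening: 0.0871
grip_force: 0.0
t 3.4 pos [0.5122 0.2264 0.1898] yaw 153.2 shift cm [-0.06  0.11  7.78] rot [-0.0024 -0.0023  0.    ]
```

```bash
python3 -m pendant '[{"tx":0,"ty":0.1,"tz":3,"rx":0,"ry":0,"rz":0,"grip":0},{"tx":0,"ty":0.1,"tz":6,"rx":0,"ry":0,"rz":0,"grip":0},{"tx":0,"ty":0.1,"tz":7.8,"rx":0,"ry":0,"rz":0,"grip":0},{"tx":0,"ty":0.1,"tz":7.8,"rx":0,"ry":0,"rz":0,"grip":0},{"tx":0,"ty":0.1,"tz":7.8,"rx":0,"ry":0,"rz":0,"grip":1},{"tx":0,"ty":0.1,"tz":7.8,"rx":0,"ry":0,"rz":0,"grip":1},{"tx":0,"ty":0.1,"tz":7.8,"rx":0,"ry":0,"rz":0,"grip":1},{"tx":0,"ty":0.1,"tz":7.8,"rx":0,"ry":0,"rz":0,"grip":1}]' 35; python3 -m pendant '[{"tx":0,"ty":0,"tz":0,"rx":0,"ry":0,"rz":0,"grip":1},{"tx":0,"ty":0,"tz":0,"rx":0,"ry":0,"rz":0,"grip":1},{"tx":0,"ty":0,"tz":0,"rx":0,"ry":0,"rz":0,"grip":1},{"tx":0,"ty":0,"tz":0,"rx":0,"ry":0,"rz":0,"grip":1}]'
```

```text
t: 4.2
position: [0.5138, 0.2282, 0.1142]
tcp_rot: [0.23, 0.973, 0.0, 0.001]
force: [0.2, 0.2, 1.1]
opening: 0.0627
grip_force: 0.0
t: 4.6
position: [0.5133, 0.2279, 0.1134]
tcp_rot: [0.23, 0.973, -0.0, 0.0]
force: [-0.8, -2.3, 4.0]
opening: 0.044
grip_force: 35.0
```

```bash
python3 -m pendant '[{"tx":0,"ty":0,"tz":-1,"rx":0,"ry":0,"rz":0,"grip":1},{"tx":0,"ty":0,"tz":-3,"rx":0,"ry":0,"rz":0,"grip":1},{"tx":0,"ty":0,"tz":-6,"rx":0,"ry":0,"rz":0,"grip":1},{"tx":0,"ty":0,"tz":-9,"rx":0,"ry":0,"rz":0,"grip":1},{"tx":0,"ty":0,"tz":-12,"rx":0,"ry":0,"rz":0,"grip":1},{"tx":0,"ty":0,"tz":-15,"rx":0,"ry":0,"rz":0,"grip":1},{"tx":0,"ty":0,"tz":-16.5,"rx":0,"ry":0,"rz":0,"grip":1},{"tx":0,"ty":0,"tz":-17,"rx":0,"ry":0,"rz":0,"grip":1}]' ; python3 -c "
from h import *
to(.47,-.217,.275,8.7)"
```

```text
t: 5.4
position: [0.5135, 0.2284, 0.2844]
tcp_rot: [0.23, 0.973, 0.0, 0.001]
force: [0.7, 0.1, -6.0]
opening: 0.0441
grip_force: 35.0
t 5.4 pos [0.5135 0.2284 0.2844] yaw 153.38 shift cm [-16.07 -41.77   0.92] rot [ 1.9000e-03 -9.0000e-04  2.5251e+00]
```

```bash
python3 -m pendant '[{"tx":-0.5,"ty":-1,"tz":0,"rx":0,"ry":0,"rz":0.07,"grip":1},{"tx":-1.5,"ty":-4,"tz":0,"rx":0,"ry":0,"rz":0.2,"grip":1},{"tx":-3,"ty":-7,"tz":0,"rx":0,"ry":0,"rz":0.33,"grip":1},{"tx":-4,"ty":-10,"tz":0,"rx":0,"ry":0,"rz":0.46,"grip":1},{"tx":-5,"ty":-13,"tz":0,"rx":0,"ry":0,"rz":0.59,"grip":1},{"tx":-6,"ty":-16,"tz":0,"rx":0,"ry":0,"rz":0.72,"grip":1},{"tx":-7.5,"ty":-19,"tz":0,"rx":0,"ry":0,"rz":0.85,"grip":1},{"tx":-9,"ty":-22,"tz":0,"rx":0,"ry":0,"rz":0.98,"grip":1}]' ; python3 -c "
from h import *
to(.47,-.217,.275,8.7)"
```

```text
t: 6.2
position: [0.4942, -0.0103, 0.2819]
tcp_rot: [0.663, 0.748, -0.001, -0.001]
force: [0.6, 0.4, -5.7]
opening: 0.0443
grip_force: 35.0
t 6.2 pos [ 0.4942 -0.0103  0.2819] yaw 96.92 shift cm [-20.23  -4.89   0.69] rot [-1.6000e-03  1.4000e-03  1.5397e+00]
```

```bash
python3 -m pendant '[{"tx":-3,"ty":-0.5,"tz":0,"rx":0,"ry":0,"rz":0.13,"grip":1},{"tx":-6,"ty":-1,"tz":0,"rx":0,"ry":0,"rz":0.26,"grip":1},{"tx":-9,"ty":-2,"tz":0,"rx":0,"ry":0,"rz":0.39,"grip":1},{"tx":-12,"ty":-3,"tz":0,"rx":0,"ry":0,"rz":0.52,"grip":1},{"tx":-15,"ty":-4,"tz":0,"rx":0,"ry":0,"rz":0.65,"grip":1},{"tx":-17.5,"ty":-4.5,"tz":0,"rx":0,"ry":0,"rz":0.78,"grip":1},{"tx":-19.5,"ty":-5,"tz":0,"rx":0,"ry":0,"rz":0.9,"grip":1},{"tx":-20.3,"ty":-5,"tz":0,"rx":0,"ry":0,"rz":1.0,"grip":1}]' ; python3 -c "
from h import *
to(.47,-.217,.275,8.7)"
```

```text
t: 7.0
position: [0.4694, -0.2192, 0.2813]
tcp_rot: [0.941, 0.338, -0.001, -0.001]
force: [0.6, -0.0, -5.7]
opening: 0.0443
grip_force: 35.0
t 7.0 pos [ 0.4694 -0.2192  0.2813] yaw 39.45 shift cm [ 0.18 -0.13  0.63] rot [-0.0018  0.0027  0.5367]
```

```bash
python3 -m pendant '[{"tx":0,"ty":0,"tz":0,"rx":0,"ry":0,"rz":0.12,"grip":1},{"tx":0,"ty":0,"tz":0,"rx":0,"ry":0,"rz":0.24,"grip":1},{"tx":0,"ty":0,"tz":0,"rx":0,"ry":0,"rz":0.36,"grip":1},{"tx":0,"ty":0,"tz":0,"rx":0,"ry":0,"rz":0.46,"grip":1},{"tx":0,"ty":0,"tz":0,"rx":0,"ry":0,"rz":0.53,"grip":1},{"tx":0.2,"ty":-0.1,"tz":0.5,"rx":0,"ry":0,"rz":0.537,"grip":1},{"tx":0.2,"ty":-0.1,"tz":0.5,"rx":0,"ry":0,"rz":0.537,"grip":1},{"tx":0.2,"ty":-0.1,"tz":0.5,"rx":0,"ry":0,"rz":0.537,"grip":1}]' ; python3 - <<'E'
from h import *
to(.47,-.217,.2,8.7)
c=camera_params('wrist');cv2.imwrite('pics/w3.png',get_image('wrist'));np.save('w3.npy',c)
c=camera_params('scene');b=get_image('scene');cv2.imwrite('pics/s3.png',b)
w=cv2.imread('pics/w3.png')
s=proj(c,[get_state()['position']])[0].astype(int);print(s)
x,y=s-[60,40];cv2.imwrite('pics/m3.png',np.hstack([w[0:400,100:500],cv2.resize(b[y:y+120,x:x+120],(400,400),interpolation=2)]))
E
```

```text
t: 7.8
position: [0.4717, -0.2142, 0.2774]
tcp_rot: [0.997, 0.081, -0.001, -0.0]
force: [0.4, -1.1, -6.2]
opening: 0.0442
grip_force: 35.0
t 7.8 pos [ 0.4717 -0.2142  0.2774] yaw 9.27 shift cm [-0.2   0.25  7.74] rot [-0.0009  0.0012  0.01  ]
[260 161]
```

View pics/m3.png

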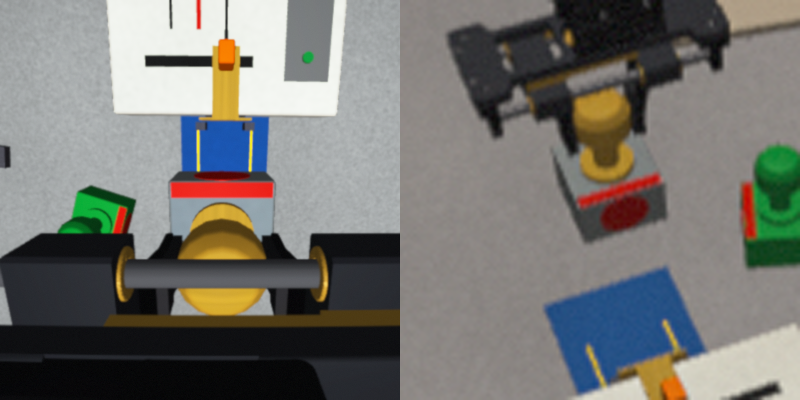

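The sample is held upright with its red side facing the jaws. The stripe is at about (100+222,190) in the wrist image, and the yellow lines are beyond it. Now I'll measure the held block's yaw and offset.

```bash
cat > m.py <<'E'
from h import *
def held(f,zt):
    c=np.load(f+'.npy',allow_pickle=True).item(); b=cv2.imread(f'pics/{f}.png'); h=cv2.cvtColor(b,cv2.COLOR_BGR2HSV).astype(int)
    H,S,V=h[...,0],h[...,1],h[...,2]
    red=((H<6)|(H>172))&(S>120)&(V>170); red[:100]=0;red[235:]=0;red[:,:255]=0;red[:,400:]=0
    n,lab,st,_=cv2.connectedComponentsWithStats(red.astype(np.uint8)); k=1+st[1:,4].argmax();print(st[k])
    ys,xs=np.nonzero(lab==k);w=plane(c,np.c_[xs,ys],zt)[:,:2]
    r=cv2.minAreaRect((w*1000).astype(np.float32)); print('red rect',r)
    l=cv2.fitLine(w.astype(np.float32),cv2.DIST_HUBER,0,.001,.001).ravel();yaw=np.degrees(np.arctan2(l[1],l[0]))%180-90
    print('held yaw',yaw,'stripe centre',w.mean(0))
    yel=(H>18)&(H<38)&(S>70)&(V>110)
    for x0,x1 in((290,305),(340,360)):
        ys,xs=np.nonzero(yel[128:170,x0:x1]); w=plane(c,np.c_[xs+x0,ys+128],.0045)[:,:2]; l=cv2.fitLine(w.astype(np.float32),cv2.DIST_HUBER,0,.001,.001).ravel()
        print('yellow',len(xs),w.mean(0).round(4),np.degrees(np.arctan2(l[1],l[0]))%180,'n',-.1513*w[:,0].mean()+.9885*w[:,1].mean())
E
python3 -c "
from m import *
held('w3',.243)"
```

```text
[ 271  180  102   18 1643]
red rect ((499.88262939453125, -209.8018798828125), (11.195045471191406, 65.71002960205078), 9.30298900604248)
held yaw 9.305016 stripe centre [ 0.49931696 -0.20989804]
yellow 119 [ 0.5006 -0.1765] 8.373997 n -0.2501676066121636
yellow 101 [ 0.5117 -0.2482] 8.76024 n -0.32280505630645884
```

```bash
python3 -c "
from h import *
to(.4783,-.2166,.092,8.7)"
```

```text
t 7.9 pos [ 0.4719 -0.2145  0.278 ] yaw 9.22 shift cm [ 0.61  0.31 18.6 ] rot [-0.0001  0.0003  0.0091]
```

```bash
python3 -m pendant '[{"tx":0.2,"ty":0.2,"tz":2,"rx":0,"ry":0,"rz":0.009,"grip":1},{"tx":0.4,"ty":0.3,"tz":5,"rx":0,"ry":0,"rz":0.009,"grip":1},{"tx":0.5,"ty":0.3,"tz":8,"rx":0,"ry":0,"rz":0.009,"grip":1},{"tx":0.6,"ty":0.3,"tz":11,"rx":0,"ry":0,"rz":0.009,"grip":1},{"tx":0.6,"ty":0.3,"tz":14,"rx":0,"ry":0,"rz":0.009,"grip":1},{"tx":0.6,"ty":0.3,"tz":17,"rx":0,"ry":0,"rz":0.009,"grip":1},{"tx":0.6,"ty":0.3,"tz":18.6,"rx":0,"ry":0,"rz":0.009,"grip":1},{"tx":0.6,"ty":0.3,"tz":18.6,"rx":0,"ry":0,"rz":0.009,"grip":1}]' ; python3 -c "
from h import *
to(.4783,-.2166,.085,8.7)"
```

```text
t: 8.7
position: [0.4768, -0.216, 0.09]
tcp_rot: [0.997, 0.076, -0.002, -0.001]
force: [-0.7, 0.4, -5.3]
opening: 0.044
grip_force: 35.0
t 8.7 pos [ 0.4768 -0.216   0.09  ] yaw 8.67 shift cm [0.14 0.08 0.5 ] rot [-0.0025  0.0034 -0.0005]
```

```bash
python3 -m pendant '[{"tx":0.1,"ty":0.05,"tz":0.3,"rx":0,"ry":0,"rz":0,"grip":1},{"tx":0.1,"ty":0.05,"tz":0.4,"rx":0,"ry":0,"rz":0,"grip":1},{"tx":0.1,"ty":0.05,"tz":0.4,"rx":0,"ry":0,"rz":0,"grip":1},{"tx":0.1,"ty":0.05,"tz":0.4,"rx":0,"ry":0,"rz":0,"grip":1}]'; python3 - <<'E'
from m import *
c=camera_params('wrist');b=get_image('wrist');cv2.imwrite('pics/w4.png',b);np.save('w4.npy',c)
to(.4783,-.2166,.0834,8.7)
s=get_state()['position'];print('u',.9885*s[0]+.1513*s[1],'n',-.1513*s[0]+.9885*s[1])
held('w4',s[2]-.0344)
cv2.imwrite('pics/w4c.png',cv2.resize(b[70:240,240:410],None,fx=3.5,fy=3.5,interpolation=2))
E
```

```text
t: 9.1
position: [0.4798, -0.2171, 0.089]
tcp_rot: [0.997, 0.075, 0.001, 0.0]
force: [-0.1, 0.8, -5.5]
opening: 0.0443
grip_force: 35.0
t 9.15 pos [ 0.4798 -0.2171  0.0889] yaw 8.64 shift cm [-0.14 -0.07  0.55] rot [ 0.0008 -0.0009 -0.0011]
u 0.44139231096574855 n -0.28718696119021614
[ 271  182  102   16 1568]
red rect ((507.5231018066406, -213.1168975830078), (9.903464317321777, 65.75718688964844), 8.630825996398926)
held yaw 8.245598 stripe centre [ 0.50728606 -0.21264735]
yellow 15 [ 0.5425 -0.1886] 98.59133 n -0.2685616902653948
yellow 20 [ 0.5487 -0.2288] 98.755646 n -0.3092034002977544
```

View pics/w4c.png

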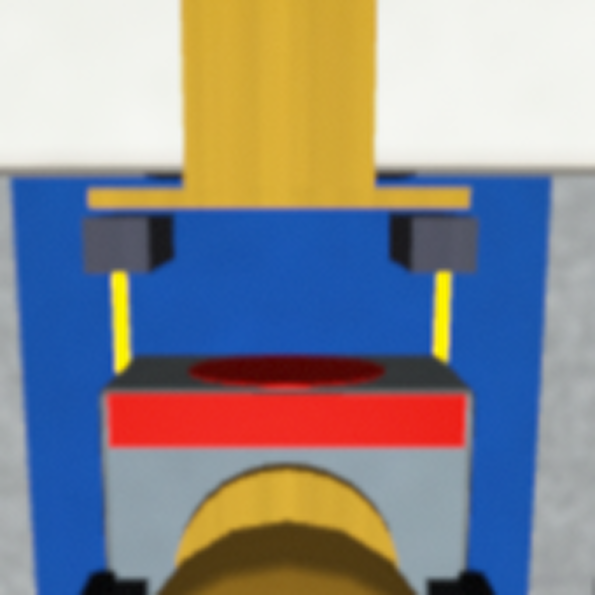

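The held block is level with the jaws: crop stripe 108–466 against jaws 83–478. It sits about 1 mm too far right, so I'll shift it left, lower and advance.

```bash
python3 -m pendant '[{"tx":0,"ty":-0.1,"tz":0.2,"rx":0,"ry":0,"rz":0,"grip":1},{"tx":0.3,"ty":-0.1,"tz":0.4,"rx":0,"ry":0,"rz":0,"grip":1},{"tx":0.7,"ty":-0.1,"tz":0.4,"rx":0,"ry":0,"rz":0,"grip":1},{"tx":1.0,"ty":-0.1,"tz":0.4,"rx":0,"ry":0,"rz":0,"grip":1},{"tx":1.3,"ty":-0.1,"tz":0.4,"rx":0,"ry":0,"rz":0,"grip":1},{"tx":1.5,"ty":-0.1,"tz":0.4,"rx":0,"ry":0,"rz":0,"grip":1},{"tx":1.5,"ty":-0.1,"tz":0.4,"rx":0,"ry":0,"rz":0,"grip":1},{"tx":1.5,"ty":-0.1,"tz":0.4,"rx":0,"ry":0,"rz":0,"grip":1}]'; python3 -c "
from h import *
s=get_state()['position'];print('u',.9885*s[0]+.1513*s[1],'n',-.1513*s[0]+.9885*s[1],s)"
```

```text
t: 9.95
position: [0.494, -0.2137, 0.0842]
tcp_rot: [0.997, 0.075, -0.0, 0.0]
force: [0.9, -0.3, -6.4]
opening: 0.0442
grip_force: 35.0
u 0.45602569865169573 n -0.28595622779750485 [ 0.49403475 -0.21366593  0.08424052]
```

```bash
python3 -m pendant '[{"tx":0.1,"ty":0,"tz":0,"rx":0,"ry":0,"rz":0,"grip":1},{"tx":0.2,"ty":0,"tz":0,"rx":0,"ry":0,"rz":0,"grip":1},{"tx":0.3,"ty":0,"tz":0,"rx":0,"ry":0,"rz":0,"grip":1},{"tx":0.4,"ty":0,"tz":0,"rx":0,"ry":0,"rz":0,"grip":1},{"tx":0.4,"ty":0,"tz":0,"rx":0,"ry":0,"rz":0,"grip":1}]'; python3 -m pendant '[{"tx":0.1,"ty":0,"tz":0,"rx":0,"ry":0,"rz":0,"grip":1},{"tx":0.1,"ty":0,"tz":0,"rx":0,"ry":0,"rz":0,"grip":1}]'; python3 -c "
from h import *
s=get_state()['position'];print('u',.9885*s[0]+.1513*s[1],'n',-.1513*s[0]+.9885*s[1],s)"
```

```text
t: 10.45
position: [0.4982, -0.213, 0.0843]
tcp_rot: [0.997, 0.075, 0.0, 0.0]
force: [-0.5, -0.5, -5.2]
opening: 0.0442
grip_force: 35.0
t: 10.65
position: [0.4992, -0.2129, 0.0843]
tcp_rot: [0.997, 0.075, 0.0, 0.0]
force: [-0.9, -0.2, -5.5]
opening: 0.0441
grip_force: 35.0
u 0.46121413278749585 n -0.28596200872833166 [ 0.49916427 -0.21288665  0.0843092 ]
```

```bash
python3 -m pendant '[{"tx":0.1,"ty":0,"tz":0,"rx":0,"ry":0,"rz":0,"grip":1},{"tx":0.1,"ty":0,"tz":0,"rx":0,"ry":0,"rz":0,"grip":1}]';python3 -m pendant '[{"tx":0.1,"ty":0,"tz":0,"rx":0,"ry":0,"rz":0,"grip":1},{"tx":0.1,"ty":0,"tz":0,"rx":0,"ry":0,"rz":0,"grip":1}]'
```

```text
t: 10.85
position: [0.5001, -0.2127, 0.0843]
tcp_rot: [0.997, 0.075, 0.0, 0.0]
force: [0.5, -0.2, -5.7]
opening: 0.0445
grip_force: 35.0
t: 11.05
position: [0.5008, -0.2127, 0.0842]
tcp_rot: [0.997, 0.075, -0.0, 0.0]
force: [-1.3, -0.3, -4.6]
opening: 0.0443
grip_force: 35.0
```

```bash
python3 -m pendant '[{"tx":0.1,"ty":0,"tz":0,"rx":0,"ry":0,"rz":0,"grip":1},{"tx":0.1,"ty":0,"tz":0,"rx":0,"ry":0,"rz":0,"grip":1}]';python3 -m pendant '[{"tx":0.1,"ty":0,"tz":0,"rx":0,"ry":0,"rz":0,"grip":1},{"tx":0.1,"ty":0,"tz":0,"rx":0,"ry":0,"rz":0,"grip":1}]'; python3 - <<'E'
from m import *
c=camera_params('wrist');b=get_image('wrist');cv2.imwrite('pics/w5.png',b)
cv2.imwrite('pics/w5c.png',cv2.resize(b[60:240,230:410],None,fx=3.3,fy=3.3,interpolation=2))
E
```

```text
t: 11.25
position: [0.5015, -0.2126, 0.0842]
tcp_rot: [0.997, 0.075, -0.001, 0.0]
force: [-5.3, -0.1, -2.3]
opening: 0.0438
grip_force: 35.0
t: 11.45
position: [0.502, -0.2126, 0.0844]
tcp_rot: [0.997, 0.075, -0.001, 0.0]
force: [-7.7, -0.1, 3.9]
opening: 0.0444
grip_force: 35.0
```

View pics/w5c.png

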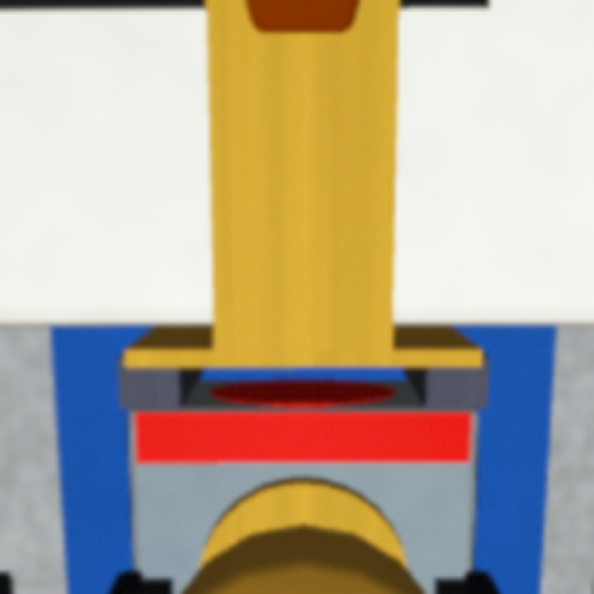

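Both jaws touch the red face and the block is centred (304 against jaws 303.5). Now I'll ease off a little and press down onto the plate.

```bash
python3 -m pendant '[{"tx":-0.1,"ty":0,"tz":0,"rx":0,"ry":0,"rz":0,"grip":1},{"tx":-0.1,"ty":0,"tz":0.05,"rx":0,"ry":0,"rz":0,"grip":1},{"tx":-0.1,"ty":0,"tz":0.1,"rx":0,"ry":0,"rz":0,"grip":1},{"tx":-0.1,"ty":0,"tz":0.1,"rx":0,"ry":0,"rz":0,"grip":1}]'
```

```text
t: 11.9
position: [0.5018, -0.2127, 0.0842]
tcp_rot: [0.997, 0.075, -0.0, 0.0]
force: [-9.7, 2.2, 7.8]
opening: 0.0445
grip_force: 35.0
```

```bash
python3 -m pendant '[{"tx":0,"ty":0,"tz":0,"rx":0,"ry":0,"rz":0,"grip":0.3},{"tx":0,"ty":0,"tz":0,"rx":0,"ry":0,"rz":0,"grip":0},{"tx":0,"ty":0,"tz":0,"rx":0,"ry":0,"rz":0,"grip":0},{"tx":0,"ty":0,"tz":0,"rx":0,"ry":0,"rz":0,"grip":0},{"tx":0,"ty":0,"tz":0,"rx":0,"ry":0,"rz":0,"grip":0},{"tx":0,"ty":0,"tz":0,"rx":0,"ry":0,"rz":0,"grip":0}]'; python3 - <<'E'
from m import *
b=get_image('wrist');cv2.imwrite('pics/w6.png',b)
c=camera_params('wrist');np.save('w6.npy',c);held('w6',.049)
E
```

```text
t: 12.5
position: [0.5021, -0.2125, 0.0833]
tcp_rot: [0.997, 0.075, 0.0, 0.0]
force: [-0.5, -1.0, 0.4]
opening: 0.0826
grip_force: 0.0
[ 271  185  102   18 1560]
red rect ((527.1788940429688, -208.8137664794922), (11.278717994689941, 65.94941711425781), 8.662332534790039)
held yaw 8.792519 stripe centre [ 0.52635277 -0.20893714]
yellow 476 [ 0.5493 -0.1878] 5.5015035 n -0.26872234346314017
yellow 469 [ 0.5538 -0.2235] 15.395876 n -0.30469021465491175
```

```bash
python3 -m pendant '[{"tx":0,"ty":0,"tz":-1,"rx":0,"ry":0,"rz":0,"grip":0},{"tx":0,"ty":0,"tz":-4,"rx":0,"ry":0,"rz":0,"grip":0},{"tx":0,"ty":0,"tz":-8,"rx":0,"ry":0,"rz":0,"grip":0},{"tx":0,"ty":0,"tz":-12,"rx":0,"ry":0,"rz":0,"grip":0},{"tx":0,"ty":0,"tz":-14,"rx":0,"ry":0,"rz":0,"grip":0},{"tx":0,"ty":0,"tz":-14,"rx":0,"ry":0,"rz":0,"grip":0},{"tx":0,"ty":0,"tz":-14,"rx":0,"ry":0,"rz":0,"grip":0}]'; python3 - <<'E'
from m import *
c=camera_params('wrist');b=get_image('wrist');cv2.imwrite('pics/w7.png',b);np.save('w7.npy',c)
to(.6071,-.1967,.18,8.7)
h=cv2.cvtColor(b,cv2.COLOR_BGR2HSV).astype(int);H,S,V=h[...,0],h[...,1],h[...,2]
un=lambda p:(.9885*p[...,0]+.1513*p[...,1],-.1513*p[...,0]+.9885*p[...,1])
o=((H>5)&(H<15)&(S>180)&(V>190)).astype(np.uint8);o[130:]=0;o[:,:250]=0;o[:,400:]=0
n,lab,st,ce=cv2.connectedComponentsWithStats(o);k=1+st[1:,4].argmax();print('orange bright',st[k],ce[k],un(plane(c,ce[k:k+1],.121)))
red=(((H<6)|(H>172))&(S>120)&(V>170)).astype(np.uint8);red[:80]=0;red[235:]=0;red[:,:255]=0;red[:,400:]=0
n,lab,st,ce=cv2.connectedComponentsWithStats(red);k=1+st[1:,4].argmax();ys,xs=np.nonzero(lab==k)
w=plane(c,np.c_[xs,ys],.049);r=cv2.minAreaRect((w[:,:2]*1000).astype(np.float32));u,nn=un(w);print('stripe',st[k],r,'u',u.min(),u.max(),'n',nn.min(),nn.max())
y0=st[k][1]
for nv in(-.2563,-.3163):
    P=np.array([[.9885*uu-.1513*nv,.1513*uu+.9885*nv,.05] for uu in np.arange(.485,.515,.002)]);q=proj(c,P).round().astype(int)
    print([tuple(int(v) for v in b[y,x]) for x,y in q])
E
```

```text
t: 13.25
position: [0.502, -0.2124, 0.2238]
tcp_rot: [0.997, 0.075, 0.0, 0.0]
force: [0.2, -0.5, -0.3]
opening: 0.0869
grip_force: 0.0
t 13.3 pos [ 0.5016 -0.2124  0.2229] yaw 8.64 shift cm [10.67  0.04  4.28] rot [-0.0002  0.0006 -0.001 ]
orange bright [312  63  20  28 114] [321.23684211  77.44736842] (array([0.56974198]), array([-0.28610314]))
stripe [291 162  61  10 603] ((526.3748779296875, -208.55751037597656), (9.830491065979004, 65.51716613769531), 8.660553932189941) u 0.4838388249955553 0.49370492188742127 n -0.31855582864223636 -0.253038683108413
[(51, 54, 234), (29, 38, 238), (31, 38, 238), (27, 35, 237), (43, 47, 231), (78, 75, 117), (96, 81, 79), (100, 84, 81), (101, 85, 82), (101, 85, 82), (99, 93, 97), (65, 162, 201), (62, 145, 181), (130, 78, 55), (181, 155, 143), (229, 235, 235)]
[(47, 52, 233), (28, 36, 237), (26, 35, 237), (24, 34, 236), (37, 42, 224), (69, 67, 97), (95, 81, 78), (101, 84, 81), (101, 85, 82), (100, 85, 82), (97, 91, 95), (63, 160, 199), (45, 143, 181), (122, 76, 56), (178, 154, 143), (230, 236, 236)]
```

The image values go straight from red to jaw grey at both jaws, so the sample is seated flush and centred with the shutter shut. Next is the handle.

```bash
python3 -m pendant '[{"tx":3,"ty":0,"tz":0,"rx":0,"ry":0,"rz":0,"grip":0},{"tx":7,"ty":0,"tz":0,"rx":0,"ry":0,"rz":0,"grip":0},{"tx":10,"ty":0,"tz":0,"rx":0,"ry":0,"rz":0,"grip":0},{"tx":10.7,"ty":0,"tz":2,"rx":0,"ry":0,"rz":0,"grip":0},{"tx":10.7,"ty":0,"tz":5,"rx":0,"ry":0,"rz":0,"grip":0},{"tx":10.7,"ty":0,"tz":7,"rx":0,"ry":0,"rz":0,"grip":0},{"tx":10.7,"ty":0,"tz":8,"rx":0,"ry":0,"rz":0,"grip":0},{"tx":10.7,"ty":0,"tz":8,"rx":0,"ry":0,"rz":0,"grip":0}]';python3 - <<'E'
from h import *
to(.6076,-.1965,.083,8.7)
c=camera_params('top');b=get_image('top');cv2.imwrite('pics/t8.png',b)
s=get_state()['position'];print('u',.9885*s[0]+.1513*s[1],'n',-.1513*s[0]+.9885*s[1])
E
```

```text
t: 14.1
position: [0.6066, -0.1961, 0.1412]
tcp_rot: [0.997, 0.075, -0.002, -0.001]
force: [-0.4, -0.3, -0.3]
opening: 0.0869
grip_force: 0.0
t 14.1 pos [ 0.6066 -0.1961  0.1412] yaw 8.65 shift cm [0.11 0.06 5.82] rot [-0.0017  0.0032 -0.001 ]
u 0.5707599505671095 n -0.28592635784272963
```

```bash
python3 -m pendant '[{"tx":0,"ty":0,"tz":2,"rx":0,"ry":0,"rz":0,"grip":0},{"tx":0,"ty":0,"tz":4,"rx":0,"ry":0,"rz":0,"grip":0},{"tx":0,"ty":0,"tz":5.5,"rx":0,"ry":0,"rz":0,"grip":0},{"tx":0,"ty":0,"tz":5.8,"rx":0,"ry":0,"rz":0,"grip":0},{"tx":0,"ty":0,"tz":5.8,"rx":0,"ry":0,"rz":0,"grip":0},{"tx":0,"ty":0,"tz":5.8,"rx":0,"ry":0,"rz":0,"grip":0.5},{"tx":0,"ty":0,"tz":5.8,"rx":0,"ry":0,"rz":0,"grip":1},{"tx":0,"ty":0,"tz":5.8,"rx":0,"ry":0,"rz":0,"grip":1}]' 40;python3 -m pendant '[{"tx":0,"ty":0,"tz":0,"rx":0,"ry":0,"rz":0,"grip":1},{"tx":0,"ty":0,"tz":0,"rx":0,"ry":0,"rz":0,"grip":1},{"tx":0,"ty":0,"tz":0,"rx":0,"ry":0,"rz":0,"grip":1},{"tx":0,"ty":0,"tz":0,"rx":0,"ry":0,"rz":0,"grip":1},{"tx":0,"ty":0,"tz":0,"rx":0,"ry":0,"rz":0,"grip":1},{"tx":0,"ty":0,"tz":0,"rx":0,"ry":0,"rz":0,"grip":1}]';python3 -c "
from h import *
s=get_state()['position'];print('u',.9885*s[0]+.1513*s[1],'n',-.1513*s[0]+.9885*s[1])"
```

```text
t: 14.95
position: [0.6082, -0.1965, 0.0861]
tcp_rot: [0.997, 0.075, 0.001, 0.0]
force: [-0.2, 0.1, -0.7]
opening: 0.0708
grip_force: 0.0
t: 15.55
position: [0.6078, -0.1964, 0.0853]
tcp_rot: [0.997, 0.075, -0.0, 0.0]
force: [-1.2, -0.3, 0.1]
opening: 0.0227
grip_force: 0.0
u 0.5710750349727746 n -0.2860903092069022
```

```bash
python3 -m pendant '[{"tx":0,"ty":0,"tz":0,"rx":0,"ry":0,"rz":0,"grip":1},{"tx":0,"ty":0,"tz":0,"rx":0,"ry":0,"rz":0,"grip":1},{"tx":0,"ty":0,"tz":0,"rx":0,"ry":0,"rz":0,"grip":1},{"tx":0,"ty":0,"tz":0,"rx":0,"ry":0,"rz":0,"grip":1}]';python3 -c "
from h import *
s=get_state()['position'];print('u',.9885*s[0]+.1513*s[1],'n',-.1513*s[0]+.9885*s[1],s['position'] if 0 else '')
c=camera_params('wrist');b=get_image('wrist');cv2.imwrite('pics/w9.png',b);np.save('w9.npy',c)"
```

```text
t: 15.95
position: [0.6078, -0.1964, 0.0853]
tcp_rot: [0.997, 0.075, 0.0, 0.0]
force: [0.8, -0.6, -0.6]
opening: 0.0158
grip_force: 40.0
u 0.5710665772080852 n -0.2861300698616608
```

```bash
python3 -m pendant '[{"tx":0,"ty":-0.3,"tz":0,"rx":0,"ry":0,"rz":0,"grip":1},{"tx":0,"ty":-0.7,"tz":0,"rx":0,"ry":0,"rz":0,"grip":1},{"tx":0,"ty":-1.1,"tz":0,"rx":0,"ry":0,"rz":0,"grip":1},{"tx":0,"ty":-1.5,"tz":0,"rx":0,"ry":0,"rz":0,"grip":1},{"tx":0,"ty":-1.9,"tz":0,"rx":0,"ry":0,"rz":0,"grip":1},{"tx":0,"ty":-2.2,"tz":0,"rx":0,"ry":0,"rz":0,"grip":1},{"tx":0,"ty":-2.4,"tz":0,"rx":0,"ry":0,"rz":0,"grip":1},{"tx":0,"ty":-2.4,"tz":0,"rx":0,"ry":0,"rz":0,"grip":1}]';python3 -c "
from h import *
s=get_state()['position'];print('u',.9885*s[0]+.1513*s[1],'n',-.1513*s[0]+.9885*s[1])
c=camera_params('wrist');b=get_image('wrist');cv2.imwrite('pics/w10.png',b);np.save('w10.npy',c)
b=get_image('top');cv2.imwrite('pics/t10.png',b)"
```

```text
t: 16.8
position: [0.6043, -0.1738, 0.0853]
tcp_rot: [0.997, 0.075, 0.0, 0.001]
force: [3.2, -6.5, -3.5]
opening: 0.0156
grip_force: 40.0
u 0.5710712262753167 n -0.26320348243948033
```

```bash
python3 -m pendant '[{"tx":0,"ty":-0.3,"tz":0,"rx":0,"ry":0,"rz":0,"grip":1},{"tx":0,"ty":-0.5,"tz":0,"rx":0,"ry":0,"rz":0,"grip":1},{"tx":0,"ty":-0.6,"tz":0,"rx":0,"ry":0,"rz":0,"grip":1},{"tx":0,"ty":-0.6,"tz":0,"rx":0,"ry":0,"rz":0,"grip":1}]';python3 - <<'E'
from h import *
s=get_state();p=s['position'];print('n',-.1513*p[0]+.9885*p[1]+.28613,s['force'])
c=camera_params('wrist');b=get_image('wrist');cv2.imwrite('pics/w11.png',b);np.save('w11.npy',c)
h=cv2.cvtColor(b,cv2.COLOR_BGR2HSV).astype(int);H,S,V=h[...,0],h[...,1],h[...,2]
un=lambda p:(.9885*p[...,0]+.1513*p[...,1],-.1513*p[...,0]+.9885*p[...,1])
# project mark areas: red mark & black marks
for name,m in(('red',((H<8)|(H>172))&(S>120)&(V>120)),('dark',V<80)):
    n,lab,st,ce=cv2.connectedComponentsWithStats(m.astype(np.uint8))
    for k in range(1,n):
        if 15<st[k,4]<3000 and st[k,1]<230:
            w=plane(c,ce[k:k+1],.0705);u,nn=un(w);print(name,st[k],ce[k].round(1),'u %.4f n %.4f'%(u[0]-.4955,nn[0]+.2863))
E
```

```text
t: 17.3
position: [0.6035, -0.1684, 0.0853]
tcp_rot: [0.997, 0.075, 0.0, 0.001]
force: [2.9, -7.2, -3.9]
opening: 0.0156
grip_force: 40.0
n 0.028332441498601757 [ 2.92570777 -7.23971948 -3.8978217 ]
red [315 128   8  61 487] [318.5 158.1] u 0.1258 n 0.0299
dark [ 608    0   32   47 1081] [625.5  21.5] u 0.1993 n -0.1345
dark [263 129   6  60 203] [265.7 157.6] u 0.1262 n 0.0599
dark [369 129   5  59 213] [370.9 157.1] u 0.1263 n 0.0002
dark [319 194   6  26 108] [321.5 206.9] u 0.0971 n 0.0283
dark [505 224  14  15  56] [509.5 229.4] u 0.0826 n -0.0866
```

The pointer reads 28.3 mm and the red mark 29.9 mm, with the black marks at 0.2 and 59.9. About 1.6 mm remains.

```bash
python3 -m pendant '[{"tx":0,"ty":-0.1,"tz":0,"rx":0,"ry":0,"rz":0,"grip":1},{"tx":0,"ty":-0.18,"tz":0,"rx":0,"ry":0,"rz":0,"grip":1},{"tx":0,"ty":-0.18,"tz":0,"rx":0,"ry":0,"rz":0,"grip":1},{"tx":0,"ty":-0.18,"tz":0,"rx":0,"ry":0,"rz":0,"grip":1},{"tx":0,"ty":-0.18,"tz":0,"rx":0,"ry":0,"rz":0,"grip":1}]';cat > p.py <<'E'
from h import *
s=get_state();p=s['position'];print('travel',-.1513*p[0]+.9885*p[1]+.28613,s['force'])
c=camera_params('wrist');b=get_image('wrist');cv2.imwrite('pics/w12.png',b)
h=cv2.cvtColor(b,cv2.COLOR_BGR2HSV).astype(int);H,S,V=h[...,0],h[...,1],h[...,2]
un=lambda p:(.9885*p[...,0]+.1513*p[...,1],-.1513*p[...,0]+.9885*p[...,1])
for name,m in(('red',((H<8)|(H>172))&(S>120)&(V>120)),('dark',V<80)):
    n,lab,st,ce=cv2.connectedComponentsWithStats(m.astype(np.uint8))
    for k in range(1,n):
        if 80<st[k,4]<600 and st[k,1]<230:
            u,nn=un(plane(c,ce[k:k+1],.0705));print(name,ce[k].round(1),'u %.4f n %.4f'%(u[0]-.4955,nn[0]+.2863))
E
python3 p.py
```

```text
t: 17.85
position: [0.6032, -0.1668, 0.0853]
tcp_rot: [0.997, 0.075, 0.0, 0.001]
force: [4.4, -8.3, -3.9]
opening: 0.0152
grip_force: 40.0
travel 0.02992922050333041 [ 4.36774852 -8.28687564 -3.94116629]
red [321.  157.6] u 0.1261 n 0.0301
dark [268.4 158.3] u 0.1258 n 0.0599
dark [373.6 157.5] u 0.1261 n 0.0002
dark [321.5 206.7] u 0.0973 n 0.0299
```

```bash
python3 -m pendant '[{"tx":0,"ty":0,"tz":0,"rx":0,"ry":0,"rz":0,"grip":1},{"tx":0,"ty":0,"tz":0,"rx":0,"ry":0,"rz":0,"grip":1},{"tx":0,"ty":0,"tz":0,"rx":0,"ry":0,"rz":0,"grip":1},{"tx":0,"ty":0,"tz":0,"rx":0,"ry":0,"rz":0,"grip":1},{"tx":0,"ty":0,"tz":0,"rx":0,"ry":0,"rz":0,"grip":1}]';python3 p.py; python3 -c "
from h import *
print(hand_in())"
```

```text
t: 18.4
position: [0.6032, -0.1669, 0.0854]
tcp_rot: [0.997, 0.075, 0.0, 0.001]
force: [4.0, -8.1, -3.4]
opening: 0.0157
grip_force: 40.0
travel 0.02991671494073478 [ 3.95081919 -8.07074323 -3.40475218]
red [321.  157.3] u 0.1262 n 0.0301
dark [268.4 158.3] u 0.1258 n 0.0599
dark [373.6 157.7] u 0.1260 n 0.0002
dark [321.5 206.7] u 0.0973 n 0.0299
the job is handed in; nothing more can be done
None
```

Handed in at about 18.5 s: the sample was set down flush against both jaws and centred between the yellow lines, released with the shutter shut, and the shutter is held steadily at the half-travel mark (about 29.9 mm, never past it); the verdict was not shown.

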